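# Clamp the carving blank to the set torque

### The job

Slide the pale wooden blank gently along the jig's channel until it is fully home against the end stop under the clamp. Then swing the red-handled break-back wrench clockwise (seen from above) to tighten the clamp nut until the wrench's joint gives way: stop there without folding it further, let go so it springs straight, leave the nut tight, and leave the other things on the bench alone.

Things in the scene. Friction and masses are not known exactly. Their poses are not given: they have to be found in the camera images.
- jig: Fixed brown board 240 x 250 x 12 mm on the bench (z 0), with a channel along its x. Origin on the bench, under the channel's middle line; board spans x -130 to 110, y +-125 mm. x runs from the channel's open end (robot side) to the end stop, z up. Channel floor z = 12 mm; two dark rails, tops z = 20 mm, 9 mm wide, 64 mm apart, x -90 to 85 mm.
- end_stop (a point): Foot of the dark end stop's face, mid-channel, at x = 85 mm, z = 12 mm in the jig's frame; the stop is 82 mm wide and its top is at z = 25 mm. Same axes as the jig.
- strap_end (a point): Top of the fixed dark steel strap over the mid-channel, at x = 30, y = 0, z = 53 mm in the jig's frame (same axes). The strap is 28 mm wide (x 16 to 44), z 45 to 53 mm, and runs from y = 8 to y = -90 mm, held by a round boss at y = -70 mm. A 10 mm stub stands on this point, to z = 59 mm.
- blank: Workpiece: loose pale wooden block with darker inlay, 110 x 60 x 18 mm, about 0.1 kg (varies), lying in the channel, 40 to 70 mm short of home. Origin: centre of its underside; x along its length, the jig's way to 0.02 rad; z up. Fully home its end touches the stop: origin at x = 30 mm in the jig's frame. Slides freely; press it on the stop with no more than some 25 N.
- nut_axis (a point): On the clamp nut's vertical axis, 63 mm above the bench, at x 30, y -70 mm in the jig's frame. The steel wrench head (radius 21, z 56-70 mm; stud to 78 mm) is captive on the nut and turns with it: this x points from nut to handle, z up. Tighten clockwise from above. The nut runs on with light drag (0.25 Nm, 2 N at the grip) for an unknown 0.2 to 0.85 rad, then stops hard; it does not run back.
- pivot (a point): The wrench's breakaway pivot (vertical axis), 40 mm from the nut axis; x points outward along the handle. Sprung: straight until the nut is tight and the load about it reaches 1.25 Nm, then gives: the steeply rising force levels off as the handle yields on (0.5 Nm more per rad). It has plainly given at 0.1 rad; past 0.2 rad it is overloaded. Let go, it springs straight.
- handle_grip (a point): Point on the wrench handle's centreline, 150 mm from the nut axis (straight), 110 mm from the pivot, 63 mm above the bench; x outward along the handle, z up. Level round bar: red grip, diameter 22 mm with black bands, 95 to 200 mm from the nut axis; 14 mm steel shank inside that. Here it takes about 11 N across the handle to make the joint give; 0.1 rad of bend is 11 mm of extra swing.
- shoe_foot (a point): Underside centre of the black rubber clamp shoe, 26 mm across, hanging under the strap end (x 30, y 0 mm in the jig's frame). It comes down as the nut tightens: from 31.5 to 35 mm above the bench at the start to just clear of the blank's top (30 mm) when tight. The blank slides freely under it at all times.
- tag_on_jig: bystander: round black tag 42 mm across, 11 mm thick, lying on the jig board beside the channel (+y side); leave it. Origin under its centre.
- plaque_pale: bystander: pale round plaque, 72 mm across, on the left. Origin under its centre.
- plaque_dark: bystander: black round plaque, 68 mm across, on the left. Origin under its centre.
- spare_blank: bystander: dark block with brass-coloured inlay, 110 x 50 x 14 mm, on the right; not the workpiece. Origin under its centre.
- chisel: bystander: screwdriver-shaped carving tool on the right. Origin under its centre.
- mallet: bystander: small hammer at the far left. Origin under its centre.
- pot: bystander: blue ceramic cup, 80 mm across, 95 mm tall, far right. Origin under its centre.
- varnish: bystander: closed jar, 60 mm across, 110 mm tall, far left. Origin under its centre.
Mind the look-alikes: they are no part of the job. Leave any green or purple look-alike of the blank alone.

How it is judged:
By the outcome, as a careful person would: the job done as asked, in the order asked, and still so for the second after the job is handed in, with the robot touching nothing.
It also fails if it takes over 64 s, if anything falls off the work surface, if the arm or the gripper's body presses on something with over 40 N, if the wrist force passes 120 N, or if a joint passes its speed limit or range.

### The arm

A 6-joint arm with a two-finger parallel gripper is mounted at the origin on the work surface. World frame = base frame: x ahead of the robot, y to its left, z up, the work surface at z = 0. Lengths are in mm, angles in rad, forces in N, time in s.
With the tool pointing down it reaches from about 350 to 725 mm from the base axis. Payload 6 kg.
Tool frame: the origin (TCP) lies at the very end of the fingers, on their centre line; the grasp point (between the pads) lies 19 mm behind it; z points along the fingers, y is the line along which they close (so a half turn about z gives the same grasp; the last joint's range is limited). The gripper opens to 85 mm and grips with 20 to 120 N. Pads are 22 mm wide; open, the fingers measure 114 mm over their backs; the gripper's body (76 mm by 85 mm) begins 54 mm behind the grasp point. The pads swing forward as they close: fully open they stand 13 mm farther back than shut.
Start: joints at [1.645, 0.04, 0.085, 0, -1.615, -0.334], TCP at [154.107, 579.849, 231.261] pointing down, gripper open.
Joint ranges: [-2.56, 2.56], [-1.29, 2.01], [-1.08, 1.49], [-3.29, 1.98], [-2.81, -0.18], [-2.99, 2.99]. Speed limits (rad/s): [2.57, 2.57, 3.01, 3.14, 3.14, 3.14].

### API

Orientations are given as a rotation vector (axis times angle).
In Python, from plant import observe, camera, camera_model, sign_off gives the robot as it stands.
- The arm moves only by the shell command python3 -m jog 'ROWS'. ROWS is JSON, a list of rows, each a list of 5 numbers: the opening, from -1 (shut) to 1 (fully open), then the shift along the tool's x, y, z in units of 25 mm (1.0 is 25 mm), then the turn about the tool's z in units of 5 degrees (1.0 is 5 degrees). In form: [[jaw, dx, dy, dz, spin], ...]. A call has 1 to 20 rows; each row is the pose to reach, as a shift and turn from the pose commanded when the call began, along the tool's axes at that moment; what a row does not reach only later rows make up. A row lasts 1/12 s, in which the tool goes at most 41.7 mm and 7.16 degrees, less where a joint would pass 70% of its speed; a pose out of reach is approached as far as the arm can. A call with a gripper value outside its range is refused whole. The fingers move at their own pace and stop on an object; the grip force is fixed at half the most. Time passes only in rows, so rows that repeat a pose let the fingers close. It gives the time, the measured TCP pose, the force, the opening and the grip force at its end, in the units of the state.
- observe(): the state, without advancing time (a new reading comes with each control period).
- camera(name): name is "scene" or "top" or "wrist"; returns the picture (420x560x3 uint8, red, green, blue); there is no depth.
- camera_model(name): a dict with "fx", "fy", "cx", "cy" (pixels), "rvec" (rotation vector, rad) and "tvec" (3), from world to camera coordinates, as OpenCV has them. Camera axes: x right, y down, z forward; pixel columns grow to the right and rows downward; lengths in mm; the calibration is good to about 2 mm. A picture is of the moment at which its call begins: read the wrist's pose just before it. camera_model takes no time and is no camera call; for the wrist camera it gives the pose at the moment of the call.
- sign_off(): hands the job in; it is judged then, once.
The state is a dict: "time_s": time; "joint_pos": joint angles; "qvel": joint speeds; "joint_efforts": joint torques, N m; "position": TCP position; "eef_rot": TCP orientation; "wrist_force": force on the tool from outside, world axes, zero at the start; "moment": the same for the moment, N m; "opening": finger opening in mm; "grasp_force": force on a finger pad.
Only numpy, scipy, OpenCV 4.12 (cv2) and the standard library are available. Lean on these libraries where they do the work, as an engineer would, in place of code of your own. Each camera call takes 0.05 s, during which the arm holds its last target. There are 200 camera calls.

## Working session

There is one attempt and no reset: what is moved stays moved. The work goes in short steps, Python scripts to look and compute and a shell command to move; the robot and the scene stay as the last step left them, time stands still between calls to the robot, and variables do not carry over. Pictures are saved under pics/ and viewed, at most 10 in all, crops included, and the job is handed in when it is done.

```bash
mkdir -p pics; ls; python3 - <<'E'
from plant import *
import cv2
for n in ("top","scene"):
    cv2.imwrite(f"pics/{n}0.png",camera(n)[:,:,::-1])
    print(n,camera_model(n))
print(observe())
E
```

```text
pics
top {'fx': 450.72606188177537, 'fy': 450.72606188177537, 'cx': 274.35272918998754, 'cy': 201.53293644006692, 'rvec': array([ 2.16940124, -2.19187365,  0.07250941]), 'tvec': array([  35.74957431,  505.35565811, 1095.91105937])}
scene {'fx': 429.2247723065106, 'fy': 429.2247723065106, 'cx': 278.99102136376115, 'cy': 206.2171017879105, 'rvec': array([ 1.54106246,  1.96111463, -0.87684282]), 'tvec': array([  91.50988156, -281.25232719, 1562.13201991])}
{'time_s': 0.1, 'joint_pos': array([ 1.64468384e+00,  4.07678825e-02,  8.39066817e-02, -3.89449039e-04,
       -1.61549140e+00, -3.33726797e-01]), 'qvel': array([ 0.00199121, -0.00104016,  0.00243338,  0.00195944,  0.00101523,
        0.00194212]), 'joint_efforts': array([-5.78924431e-03, -3.69341218e+01,  3.48282659e+01,  6.95170373e+00,
       -4.49805579e-03,  2.13807340e-06]), 'position': array([153.99907671, 579.59881762, 230.37107268]), 'eef_rot': array([ 3.11353045e+00, -4.06773078e-01, -1.03670814e-04]), 'wrist_force': array([-0.42921665,  0.44562032, -0.74436955]), 'moment': array([-0.00907293, -0.00281427,  0.00381411]), 'grasp_force': 0.0, 'opening': 85.40360127029759}
```

View pics/top0.png

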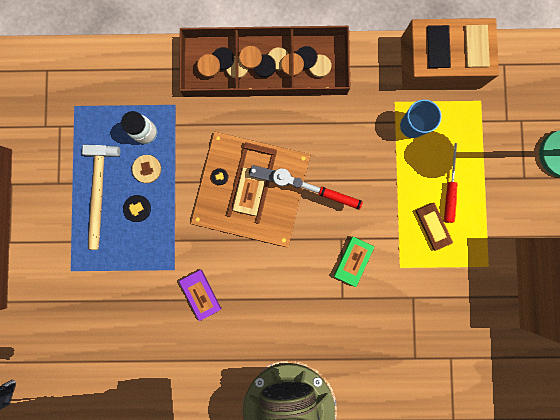

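View pics/scene0.png

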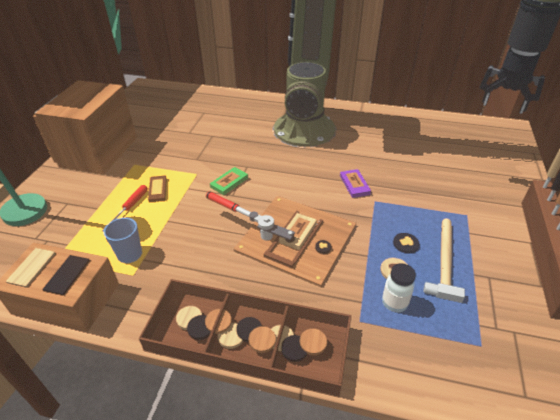

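The top view shows the jig tilted, around (250,190), with the wrench handle pointing right to about (360,203). I'll enlarge that area.

```bash
python3 - <<'E'
import cv2
a=cv2.imread("pics/top0.png")[125:255,185:370]
cv2.imwrite("pics/crop0.png",cv2.resize(a,None,fx=4.2,fy=4.2,interpolation=cv2.INTER_CUBIC))
E
```

```text
(no output)
```

View pics/crop0.png

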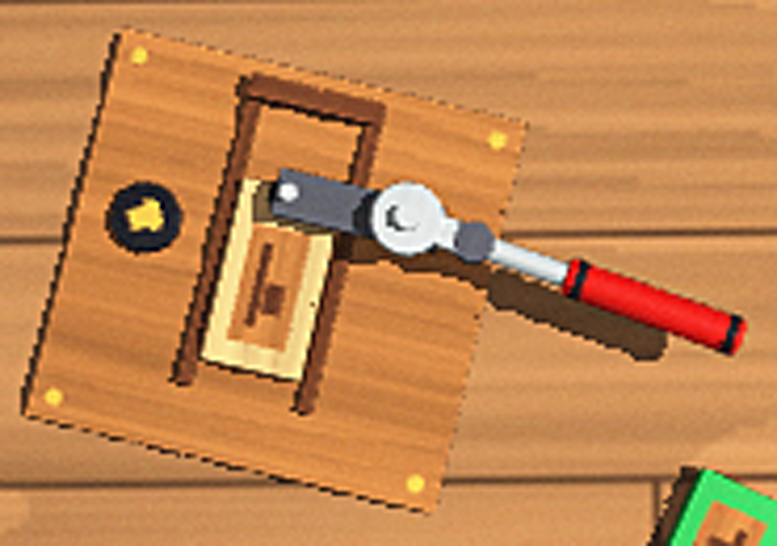

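The enlarged crop shows board corners at (120,32), (527,125), (432,513) and (25,412), the blank's near end from (203,360) to (298,381), and the nut at (407,217). The handle end is at (738,335).

```bash
cat > h.py <<'E'
import numpy as np,cv2
from plant import *
def ray(n,px,z,m=None):
    m=m or camera_model(n);R=cv2.Rodrigues(np.array(m['rvec']))[0];c=-R.T@m['tvec']
    d=R.T@np.array([(px[0]-m['cx'])/m['fx'],(px[1]-m['cy'])/m['fy'],1]);return (c+d*(z-c[2])/d[2])[:2]
def proj(n,p,m=None):
    m=m or camera_model(n)
    return cv2.projectPoints(np.array(p,float).reshape(-1,3),m['rvec'],m['tvec'],np.array([[m['fx'],0,m['cx']],[0,m['fy'],m['cy']],[0,0,1.]]),None)[0][:,0]
E
python3 - <<'E'
from h import *
P=lambda u,v,z: ray("top",(u/4.2+185,v/4.2+125),z)
W=np.array([P(120,32,12),P(527,125,12),P(432,513,12),P(25,412,12)])
J=np.array([[110,125],[110,-125],[-130,-125],[-130,125.]])
Wc=W-W.mean(0);Jc=J-J.mean(0)
a=np.arctan2((Jc[:,0]*Wc[:,1]-Jc[:,1]*Wc[:,0]).sum(),(Jc*Wc).sum())
R=np.array([[np.cos(a),-np.sin(a)],[np.sin(a),np.cos(a)]])
t=W.mean(0)-R@J.mean(0)
print("jig",t,a,"resid",W-(J@R.T+t))
for n,p in dict(nearL=(203,360,30),nearR=(298,381,30),stub=(288,191,59),head=(407,217,70),tip=(738,335,63),tipL=(742,318,63),tipR=(732,352,63),grip0=(575,279,63),piv=(473,241,72),tag=(144,217,23),rl0=(182,378,20),rr0=(302,408,20)).items():
    w=P(*p);print(n,w.round(1),"jig",(R.T@(w-t)).round(1))
nut=R@[30,-70]+t;print("nut",nut)
g=P(575,279,63);e=P(738,335,63)
print("handle ang",np.arctan2(*(e-g)[::-1]),np.arctan2(*(e-nut)[::-1]))
E
```

```text
jig [547.7462444   86.89421755] -0.24662501611872165 resid [[-3.10542858  0.65508137]
 [-1.18029904  0.08238041]
 [ 1.7715819   0.96418028]
 [ 2.51414573 -1.70164205]]
nearL [483.4 131. ] jig [-73.2  27.1]
nearR [470.6  75.8] jig [-72.1 -29.6]
stub [577.9  79.3] jig [31.1  0. ]
head [560.8  11.7] jig [ 31.  -69.7]
tip [ 492.6 -174.3] jig [  10.3 -266.8]
tipL [ 502.2 -176.8] jig [  20.2 -266.8]
tipR [ 483.  -170.7] jig [ 1.000e-01 -2.656e+02]
grip0 [525.3 -83. ] jig [  19.7 -170.2]
piv [546.5 -25.2] jig [  26.2 -109. ]
tag [568.5 166.2] jig [ 0.8 82. ]
rl0 [473.5 144.4] jig [-86.   37.6]
rr0 [455.2  74. ] jig [-86.6 -35.1]
nut [559.74922651  11.68831073]
handle ang -1.9147781484791426 -1.9172381394926101
```

```bash
cat >> h.py <<'E'
from scipy.spatial.transform import Rotation as Ro
T=np.array([547.7,86.9]);A=-0.2466
RJ=np.array([[np.cos(A),-np.sin(A)],[np.sin(A),np.cos(A)]])
def jw(x,y,z=0): return np.r_[RJ@[x,y]+T,z]
def go(p):
    o=observe();R=Ro.from_rotvec(o['eef_rot']).as_matrix()
    print("units",(R.T@(np.array(p)-o['position'])/25).round(3),"toolx ang",np.arctan2(R[1,0],R[0,0]).round(4))
def st():
    o=observe();p=o['position'];print("t",o['time_s'],"pos",p.round(1),"jig",(RJ.T@(p[:2]-T)).round(1),"F",o['wrist_force'].round(1))
E
python3 -c "
from h import *
go(jw(-115,-1,150))"
```

```text
units [15.683 15.096  3.241] toolx ang -0.2598
```

```bash
python3 -m jog '[[-1,4,4,0,0],[-1,8,8,0,0],[-1,12,12,0,0],[-1,15.68,15.1,1.5,-0.15],[-1,15.68,15.1,3.2,-0.15],[-1,15.68,15.1,3.2,-0.15],[-1,15.68,15.1,3.2,-0.15],[-1,15.68,15.1,3.2,-0.15],[-1,15.68,15.1,3.2,-0.15],[-1,15.68,15.1,3.2,-0.15],[-1,15.68,15.1,3.2,-0.15],[-1,15.68,15.1,3.2,-0.15],[-1,15.68,15.1,3.2,-0.15],[-1,15.68,15.1,3.2,-0.15],[-1,15.68,15.1,3.2,-0.15],[-1,15.68,15.1,3.2,-0.15],[-1,15.68,15.1,3.2,-0.15],[-1,15.68,15.1,3.2,-0.15],[-1,15.68,15.1,3.2,-0.15],[-1,15.68,15.1,3.2,-0.15]]'
python3 - <<'E'
from h import *
st();m=camera_model("wrist");cv2.imwrite("pics/w1.png",camera("wrist")[:,:,::-1])
print(proj("wrist",[jw(-128,0,22),jw(-73,0,30),jw(-90,-36,20),jw(-90,36,20)],m))
go(jw(-115,-1,19))
E
```

```text
time_s: 1.77
position: [435.8, 115.2, 151.6]
eef_rot: [-3.118, 0.384, -0.001]
wrist_force: [0.2, -0.3, -0.6]
opening: 0.1
grasp_force: 0.0
t 1.7667 pos [435.8 115.2 151.6] jig [-115.5    0.2] F [ 0.2 -0.3 -0.6]
[[274.56440934 215.19977953]
 [274.60198072 145.83505979]
 [321.54023361 167.03395059]
 [227.67661644 166.87908914]]
units [0.016 0.042 5.299] toolx ang -0.2452
```

View pics/w1.png

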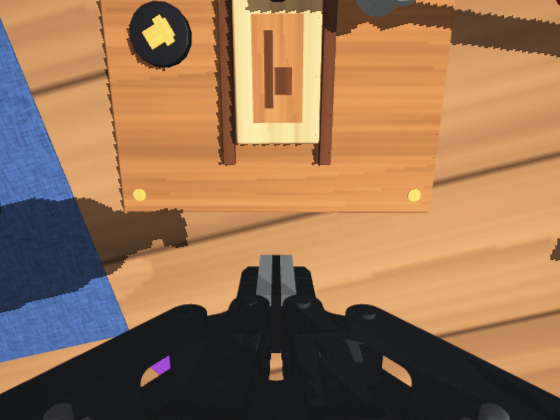

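The wrist view shows the blank's near end at row 145 and the rail ends at row 165, both within about 2 px of the prediction. The shut jaws are lined up at column 276, so I'll descend and start pushing.

```bash
python3 -m jog '[[-1,0,0,1.5,0],[-1,0,0.02,3,0],[-1,0,0.04,4.3,0],[-1,0,0.04,5,0],[-1,0,0.04,5.3,0],[-1,0,0.04,5.3,0],[-1,0.3,0.04,5.3,0],[-1,0.6,0.04,5.3,0],[-1,0.8,0.04,5.3,0],[-1,1.0,0.04,5.3,0],[-1,1.1,0.04,5.3,0],[-1,1.2,0.04,5.3,0],[-1,1.3,0.04,5.3,0],[-1,1.4,0.04,5.3,0],[-1,1.5,0.04,5.3,0],[-1,1.6,0.04,5.3,0],[-1,1.7,0.04,5.3,0],[-1,1.8,0.04,5.3,0]]'; python3 -m jog '[[-1,0.1,0,0,0],[-1,0.2,0,0,0],[-1,0.3,0,0,0],[-1,0.4,0,0,0],[-1,0.5,0,0,0],[-1,0.6,0,0,0],[-1,0.7,0,0,0],[-1,0.8,0,0,0],[-1,0.9,0,0,0]]'; python3 -c "
from h import *
st()"
```

```text
time_s: 3.32
position: [479.5, 102.3, 18.8]
eef_rot: [3.118, -0.386, -0.0]
wrist_force: [-0.2, 0.6, 0.4]
opening: 0.1
grasp_force: 0.5
time_s: 4.07
position: [501.4, 96.8, 18.8]
eef_rot: [3.118, -0.387, 0.0]
wrist_force: [-1.1, 0.3, 0.2]
opening: -0.2
grasp_force: 0.5
t 4.0667 pos [501.4  96.8  18.8] jig [-47.3  -1.7] F [-1.1  0.3  0.2]
```

```bash
S='[[-1,0.03,0,0,0],[-1,0.06,0,0,0],[-1,0.06,0,0,0]]'
python3 -m jog '[[-1,0.05,0,0,0],[-1,0.1,0,0,0],[-1,0.15,0,0,0],[-1,0.2,0,0,0],[-1,0.24,0,0,0],[-1,0.28,0,0,0],[-1,0.28,0,0,0]]'; python3 -m jog '[[-1,0.03,0,0,0],[-1,0.06,0,0,0],[-1,0.06,0,0,0]]'|grep -E 'pos|wrist';python3 -m jog '[[-1,0.03,0,0,0],[-1,0.06,0,0,0],[-1,0.06,0,0,0]]'|grep -E 'pos|wrist';  python3 -c "
from h import *
st()"
```

```text
time_s: 4.65
position: [508.2, 95.1, 18.8]
eef_rot: [3.118, -0.387, 0.0]
wrist_force: [0.2, 1.1, -0.1]
opening: 0.3
grasp_force: 0.0
position: [509.5, 94.8, 18.8]
wrist_force: [-0.3, -0.2, 0.0]
position: [511.0, 94.3, 18.8]
wrist_force: [-0.9, -0.3, -0.6]
t 5.15 pos [511.   94.3  18.8] jig [-37.4  -1.7] F [-0.9 -0.3 -0.6]
```

```bash

python3 -m jog '[[-1,0.03,0,0,0],[-1,0.06,0,0,0],[-1,0.06,0,0,0]]'|grep -E 'pos|wrist'; python3 -m jog '[[-1,0.02,0,0,0],[-1,0.04,0,0,0],[-1,0.04,0,0,0]]'|grep -E 'pos|wrist';python3 -c "
from h import *
st()"
```

```text
position: [512.5, 94.0, 18.8]
wrist_force: [-0.8, 0.1, -0.6]
position: [513.4, 93.8, 18.8]
wrist_force: [0.2, 0.3, 0.0]
t 5.65 pos [513.4  93.8  18.8] jig [-34.9  -1.7] F [0.2 0.3 0. ]
```

```bash

for i in 1 2 3; do :; done
python3 -m jog '[[-1,0.02,0,0,0],[-1,0.04,0,0,0],[-1,0.04,0,0,0]]'|grep -E 'pos|wrist'; python3 -m jog '[[-1,0.02,0,0,0],[-1,0.04,0,0,0],[-1,0.04,0,0,0]]'|grep -E 'pos|wrist'; python3 - <<'E'
from h import *
st();m=camera_model("wrist");cv2.imwrite("pics/w2.png",camera("wrist")[:,:,::-1])
print(proj("wrist",[jw(-25,-30,30),jw(-25,30,30)],m))
E
```

```text
position: [514.4, 93.5, 18.8]
wrist_force: [-0.0, 0.1, -0.4]
position: [514.8, 93.4, 18.8]
wrist_force: [-5.7, 1.5, 3.0]
t 6.15 pos [514.8  93.4  18.8] jig [-33.5  -1.7] F [-5.7  1.5  3. ]
[[344.21027707 264.87545847]
 [193.7667388  264.95627294]]
```

View pics/w2.png

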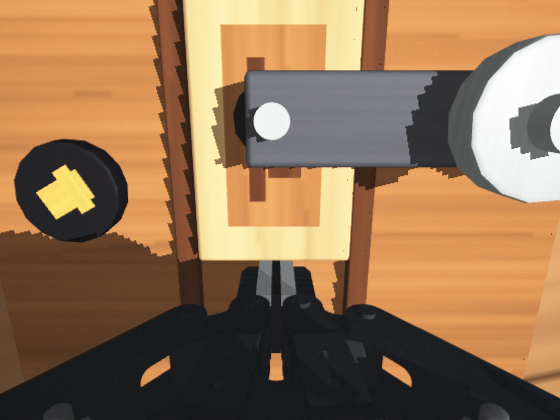

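The blank's near end is now at row 260, where "home" was predicted at about 265. The force has risen to 6 N, so it is against the stop. I'll press slightly harder to be sure, then back off.

```bash

python3 -m jog '[[-1,0.02,0,0,0],[-1,0.03,0,0,0],[-1,0.03,0,0,0],[-1,0.03,0,0,0]]'|grep -E 'pos|wrist'; python3 -m jog '[[-1,-0.1,0,0,0],[-1,-0.4,0,0,0],[-1,-0.8,0,0,0],[-1,-0.8,0,-1.5,0],[-1,-0.8,0,-3,0],[-1,-0.8,0,-4.4,0],[-1,-0.8,0,-4.4,0],[-1,-0.8,0,-4.4,0]]'; python3 - <<'E'
from h import *
st()
nut=jw(30,-70)[:2];th=-1.916;u=np.r_[np.cos(th),np.sin(th)];n=np.r_[-u[1],u[0]]
p=nut+150*u+35*n;print(p,"toolx wanted",th+np.pi/2)
go(np.r_[p,130])
E
```

```text
position: [514.8, 93.4, 18.8]
wrist_force: [-9.1, 3.0, 5.4]
time_s: 7.2
position: [497.7, 98.7, 131.6]
eef_rot: [-3.115, 0.386, -0.008]
wrist_force: [-0.4, -0.4, -1.0]
opening: -0.4
grasp_force: 0.0
t 7.2 pos [497.7  98.7 131.6] jig [-51.3  -0.8] F [-0.4 -0.4 -1. ]
[ 541.88184145 -141.30018122] toolx wanted -0.34520367320510337
units [4.057 8.876 0.048] toolx ang -0.2467
```

```bash

python3 -m jog '[[-1,0.6,1.3,0,0.2],[-1,1.2,2.6,0,0.4],[-1,1.8,3.9,0,0.6],[-1,2.4,5.2,0,0.8],[-1,3,6.5,0,1],[-1,3.6,7.8,0,1.13],[-1,4.06,8.88,0,1.13],[-1,4.06,8.88,0,1.13],[-1,4.06,8.88,0,1.13]]'; python3 - <<'E'
from h import *
st();m=camera_model("wrist");cv2.imwrite("pics/w3.png",camera("wrist")[:,:,::-1])
nut=jw(30,-70)[:2];th=-1.916;u=np.r_[np.cos(th),np.sin(th)];n=np.r_[-u[1],u[0]]
print(proj("wrist",[np.r_[nut+r*u,63] for r in (95,150,200)],m), proj("wrist",[np.r_[nut+150*u+24*n,63]],m))
go(np.r_[nut+150*u+35*n,49])
E
```

```text
time_s: 7.95
position: [539.9, -143.4, 126.9]
eef_rot: [3.093, -0.544, -0.004]
wrist_force: [-0.4, -0.4, -0.3]
opening: -0.1
grasp_force: 0.0
t 7.95 pos [ 539.9 -143.4  126.9] jig [  48.7 -225.3] F [-0.4 -0.4 -0.3]
[[182.76543611 277.34475749]
 [269.87004462 277.01799249]
 [349.02177715 276.72106198]] [[269.57142857 241.36560594]]
units [ 0.059 -0.069  3.133] toolx ang -0.3469
```

View pics/w3.png

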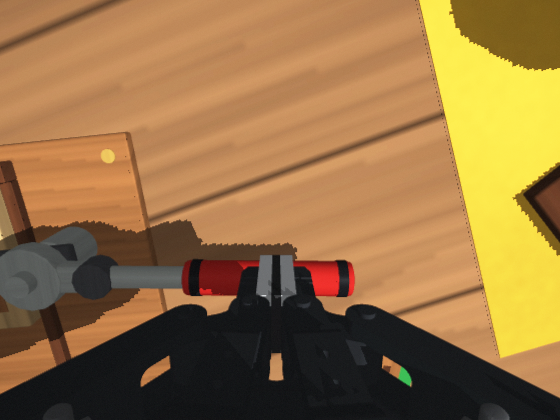

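The handle lies at rows 260–297 and columns 183–355, which matches the prediction. The fingers are on its far side, so I'll descend.

```bash

python3 -m jog '[[-1,0.05,-0.07,1,0],[-1,0.05,-0.07,2,0],[-1,0.05,-0.07,3,0],[-1,0.05,-0.07,3.13,0],[-1,0.05,-0.07,3.13,0],[-1,0.05,-0.07,3.13,0]]'; cat >> h.py <<'E'
NUT=jw(30,-70)[:2]
def pol():
    o=observe();p=o['position'];R=Ro.from_rotvec(o['eef_rot']).as_matrix()
    q=R.T[:2,:2]@(p[:2]-NUT);f=R.T@o['wrist_force']
    th=np.arctan2(R[1,0],R[0,0])-np.pi/2
    print("t",o['time_s'],"th",th.round(3),"tang d,r",q.round(1),"z",p[2].round(1),"Ftool",f.round(1))
    return q
def arc(step,k,d=None):
    q=pol()
    for i in range(1,k+1):
        f=np.radians(5*step*i);r=q[1];e=q[0]
        x=-r*np.sin(f)+e*np.cos(f);y=r*np.cos(f)+e*np.sin(f)
        print([-1,round((x-q[0])/25,3),round((y-q[1])/25,3),0,round(step*i,3)])
E
python3 -c "
from h import *
pol()"
```

```text
time_s: 8.5
position: [543.1, -140.4, 51.9]
eef_rot: [3.095, -0.537, 0.002]
wrist_force: [0.1, -0.4, 0.9]
opening: -0.7
grasp_force: 0.0
t 8.5 th -1.915 tang d,r [ 35.7 148.8] z 51.9 Ftool [ 0.2  0.3 -0.9]
```

```bash

python3 -m jog '[[-1,-0.2,0.04,0.05,0],[-1,-0.4,0.04,0.05,0],[-1,-0.45,0.04,0.05,0],[-1,-0.45,0.04,0.05,0]]' >/dev/null; python3 -c "
from h import *
arc(0.4,8)"
```

```text
t 8.8333 th -1.916 tang d,r [ 24.2 150.1] z 50.4 Ftool [ 0.4  0.1 -0. ]
[-1, np.float64(-0.21), np.float64(0.03), 0, 0.4]
[-1, np.float64(-0.421), np.float64(0.053), 0, 0.8]
[-1, np.float64(-0.633), np.float64(0.068), 0, 1.2]
[-1, np.float64(-0.845), np.float64(0.076), 0, 1.6]
[-1, np.float64(-1.058), np.float64(0.077), 0, 2.0]
[-1, np.float64(-1.27), np.float64(0.07), 0, 2.4]
[-1, np.float64(-1.482), np.float64(0.056), 0, 2.8]
[-1, np.float64(-1.693), np.float64(0.034), 0, 3.2]
```

```bash

python3 -m jog '[[-1,-0.105,0.015,0,0.2],[-1,-0.21,0.03,0,0.4],[-1,-0.316,0.042,0,0.6],[-1,-0.421,0.053,0,0.8],[-1,-0.527,0.06,0,1],[-1,-0.633,0.068,0,1.2],[-1,-0.739,0.072,0,1.4],[-1,-0.845,0.076,0,1.6],[-1,-0.95,0.077,0,1.8],[-1,-1.058,0.077,0,2],[-1,-1.058,0.077,0,2]]' >/dev/null; python3 -c "
from h import *
pol()"
cat > chk.py <<'E'
from h import *
import sys
pol();o=observe();R=Ro.from_rotvec(o['eef_rot']).as_matrix()
sys.exit(int((R.T@o['wrist_force'])[0]>6))
E
python3 -m jog '[[-1,-0.065,0.009,0,0.125],[-1,-0.131,0.018,0,0.25],[-1,-0.131,0.018,0,0.25]]' >/dev/null;python3 chk.py
```

```text
t 9.75 th -2.092 tang d,r [ 23.9 150.4] z 49.2 Ftool [ 0.4 -0.2 -0.4]
t 10.0 th -2.113 tang d,r [ 24.1 150.4] z 49.2 Ftool [ 0.1  0.5 -0.1]
```

```bash
python3 - <<'E'
from h import *
m=camera_model("wrist");cv2.imwrite("pics/w4.png",camera("wrist")[:,:,::-1])
E
```

```text
(no output)
```

View pics/w4.png

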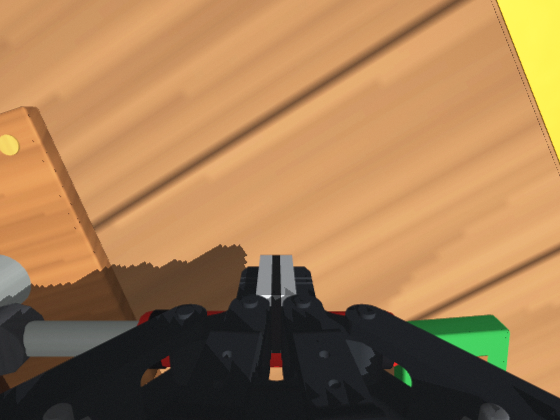

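The handle, with its shank at row 340, is parallel to the tool, so it is turning along with the push. I'll carry on in small, checked steps.

```bash

python3 -m jog '[[-1,-0.065,0.009,0,0.125],[-1,-0.131,0.018,0,0.25]]' >/dev/null;python3 chk.py && python3 -m jog '[[-1,-0.065,0.009,0,0.125],[-1,-0.131,0.018,0,0.25]]' >/dev/null && python3 chk.py && python3 -m jog '[[-1,-0.065,0.009,0,0.125],[-1,-0.131,0.018,0,0.25]]' >/dev/null && python3 chk.py && python3 -m jog '[[-1,-0.065,0.009,0,0.125],[-1,-0.131,0.018,0,0.25]]' >/dev/null && python3 chk.py
```

```text
t 10.2167 th -2.135 tang d,r [ 24.4 150.3] z 49.2 Ftool [ 1.9 -0.6  0.5]
t 10.3833 th -2.157 tang d,r [ 24.3 150.3] z 49.3 Ftool [ 2.4 -0.6 -0.1]
t 10.55 th -2.179 tang d,r [ 24.2 150.2] z 49.3 Ftool [0.9 0.7 0.6]
t 10.7167 th -2.201 tang d,r [ 24.3 150.2] z 49.3 Ftool [ 1.9 -0.9  0.8]
```

```bash

python3 -m jog '[[-1,-0.065,0.009,0,0.125],[-1,-0.131,0.018,0,0.25]]' >/dev/null;python3 chk.py && python3 -m jog '[[-1,-0.065,0.009,0,0.125],[-1,-0.131,0.018,0,0.25]]' >/dev/null && python3 chk.py && python3 -m jog '[[-1,-0.065,0.009,0,0.125],[-1,-0.131,0.018,0,0.25]]' >/dev/null && python3 chk.py && python3 -m jog '[[-1,-0.065,0.009,0,0.125],[-1,-0.131,0.018,0,0.25]]' >/dev/null && python3 chk.py && python3 -m jog '[[-1,-0.065,0.009,0,0.125],[-1,-0.131,0.018,0,0.25]]' >/dev/null && python3 chk.py && python3 -m jog '[[-1,-0.065,0.009,0,0.125],[-1,-0.131,0.018,0,0.25]]' >/dev/null && python3 chk.py
```

```text
t 10.8833 th -2.223 tang d,r [ 24.3 150.1] z 49.3 Ftool [2.  1.5 1.2]
t 11.05 th -2.244 tang d,r [ 24.3 150.1] z 49.3 Ftool [0.9 1.3 1.4]
t 11.2167 th -2.266 tang d,r [ 24.3 150. ] z 49.3 Ftool [1.8 0.3 0.1]
t 11.3833 th -2.288 tang d,r [ 24.3 149.9] z 49.3 Ftool [ 2.2 -0.2  1. ]
t 11.55 th -2.31 tang d,r [ 24.3 149.9] z 49.3 Ftool [2.4 0.6 0.3]
t 11.7167 th -2.332 tang d,r [ 24.3 149.8] z 49.3 Ftool [ 1.4 -0.4  0.7]
```

```bash

python3 -m jog '[[-1,-0.065,0.009,0,0.125],[-1,-0.131,0.018,0,0.25]]' >/dev/null;python3 chk.py && python3 -m jog '[[-1,-0.065,0.009,0,0.125],[-1,-0.131,0.018,0,0.25]]' >/dev/null && python3 chk.py && python3 -m jog '[[-1,-0.065,0.009,0,0.125],[-1,-0.131,0.018,0,0.25]]' >/dev/null && python3 chk.py && python3 -m jog '[[-1,-0.065,0.009,0,0.125],[-1,-0.131,0.018,0,0.25]]' >/dev/null && python3 chk.py && python3 -m jog '[[-1,-0.065,0.009,0,0.125],[-1,-0.131,0.018,0,0.25]]' >/dev/null && python3 chk.py && python3 -m jog '[[-1,-0.065,0.009,0,0.125],[-1,-0.131,0.018,0,0.25]]' >/dev/null && python3 chk.py
```

```text
t 11.8833 th -2.354 tang d,r [ 24.3 149.8] z 49.4 Ftool [ 1.6 -0.4  0.7]
t 12.05 th -2.375 tang d,r [ 24.3 149.7] z 49.4 Ftool [ 1.8 -0.8  0.3]
t 12.2167 th -2.397 tang d,r [ 24.3 149.7] z 49.3 Ftool [1.3 0.1 0. ]
t 12.3833 th -2.419 tang d,r [ 24.3 149.6] z 49.3 Ftool [ 1.8 -1.1  0.9]
t 12.55 th -2.441 tang d,r [ 24.3 149.6] z 49.3 Ftool [ 1.2 -0.3  0.6]
t 12.7167 th -2.463 tang d,r [ 24.3 149.6] z 49.3 Ftool [1.2 0.3 0.5]
```

```bash

python3 -m jog '[[-1,-0.065,0.009,0,0.125],[-1,-0.131,0.018,0,0.25]]' >/dev/null;python3 chk.py && python3 -m jog '[[-1,-0.065,0.009,0,0.125],[-1,-0.131,0.018,0,0.25]]' >/dev/null && python3 chk.py && python3 -m jog '[[-1,-0.065,0.009,0,0.125],[-1,-0.131,0.018,0,0.25]]' >/dev/null && python3 chk.py && python3 -m jog '[[-1,-0.065,0.009,0,0.125],[-1,-0.131,0.018,0,0.25]]' >/dev/null && python3 chk.py && python3 -m jog '[[-1,-0.065,0.009,0,0.125],[-1,-0.131,0.018,0,0.25]]' >/dev/null && python3 chk.py && python3 -m jog '[[-1,-0.065,0.009,0,0.125],[-1,-0.131,0.018,0,0.25]]' >/dev/null && python3 chk.py
```

```text
t 12.8833 th -2.484 tang d,r [ 24.3 149.5] z 49.3 Ftool [ 1.9 -0.6  0.8]
t 13.05 th -2.506 tang d,r [ 24.3 149.5] z 49.3 Ftool [2.  0.  0.4]
t 13.2167 th -2.528 tang d,r [ 24.3 149.4] z 49.4 Ftool [ 1.  -0.2  0. ]
t 13.3833 th -2.55 tang d,r [ 24.2 149.4] z 49.3 Ftool [ 1.5 -0.5  0.3]
t 13.55 th -2.572 tang d,r [ 24.3 149.3] z 49.3 Ftool [ 1.6 -0.6  0.1]
t 13.7167 th -2.593 tang d,r [ 24.3 149.3] z 49.4 Ftool [ 1.7 -1.6  0. ]
```

```bash

python3 -m jog '[[-1,-0.065,0.009,0,0.125],[-1,-0.131,0.018,0,0.25]]' >/dev/null;python3 chk.py && python3 -m jog '[[-1,-0.065,0.009,0,0.125],[-1,-0.131,0.018,0,0.25]]' >/dev/null && python3 chk.py && python3 -m jog '[[-1,-0.065,0.009,0,0.125],[-1,-0.131,0.018,0,0.25]]' >/dev/null && python3 chk.py && python3 -m jog '[[-1,-0.065,0.009,0,0.125],[-1,-0.131,0.018,0,0.25]]' >/dev/null && python3 chk.py && python3 -m jog '[[-1,-0.065,0.009,0,0.125],[-1,-0.131,0.018,0,0.25]]' >/dev/null && python3 chk.py && python3 -m jog '[[-1,-0.065,0.009,0,0.125],[-1,-0.131,0.018,0,0.25]]' >/dev/null && python3 chk.py
```

```text
t 13.8833 th -2.615 tang d,r [ 24.7 149.2] z 49.6 Ftool [ 7.2 -1.2  1.6]
```

```bash

python3 -m jog '[[-1,-0.04,0.01,0,0.12],[-1,-0.08,0.019,0,0.25],[-1,-0.08,0.019,0,0.25]]' >/dev/null;python3 chk.py; python3 -m jog '[[-1,-0.04,0.01,0,0.12],[-1,-0.08,0.019,0,0.25],[-1,-0.08,0.019,0,0.25]]' >/dev/null; python3 chk.py
```

```text
t 14.1333 th -2.637 tang d,r [ 27.1 148.9] z 50.0 Ftool [10.4 -1.2  2.9]
t 14.3833 th -2.659 tang d,r [ 28.4 148.8] z 50.0 Ftool [11.7 -3.1  3.3]
```

```bash

cat >> h.py <<'E'
def bend():
    o=observe();R=Ro.from_rotvec(o['eef_rot']).as_matrix();p=o['position'][:2]
    th0=-2.614;u=np.r_[np.cos(th0),np.sin(th0)];n=np.r_[-u[1],u[0]]
    piv=NUT+40*u
    q=p-piv; # handle line offset 24.3 from tcp along the handle normal
    L=np.hypot(*q);a=np.arctan2(q@n,q@u)-np.arcsin(24.3/L)
    print("bend",-a.round(3),"F",(R.T@o['wrist_force']).round(1),"tool rel",(np.arctan2(R[1,0],R[0,0])-np.pi/2-th0).round(3))
E
python3 -c "
from h import *
bend()"
python3 -m jog '[[-1,-0.06,0.01,0,0.15],[-1,-0.12,0.02,0,0.3],[-1,-0.12,0.02,0,0.3]]' >/dev/null;python3 -c "
from h import *
bend()"; python3 -m jog '[[-1,-0.06,0.01,0,0.15],[-1,-0.12,0.02,0,0.3],[-1,-0.12,0.02,0,0.3]]' >/dev/null;python3 -c "
from h import *
bend()"
```

```text
bend 0.024 F [11.7 -3.1  3.3] tool rel -0.045
bend 0.052 F [11.3 -2.7  2.9] tool rel -0.072
bend 0.079 F [11.7 -3.   2.3] tool rel -0.098
```

```bash

python3 -m jog '[[-1,-0.06,0.01,0,0.13],[-1,-0.12,0.02,0,0.26],[-1,-0.12,0.02,0,0.26]]' >/dev/null;python3 -c "
from h import *
bend()"; python3 -m jog '[[-1,-0.06,0.01,0,0.13],[-1,-0.13,0.02,0,0.26],[-1,-0.13,0.02,0,0.26]]' >/dev/null;python3 - <<'E'
from h import *
bend()
o=observe();m=camera_model("wrist");cv2.imwrite("pics/w5.png",camera("wrist")[:,:,::-1])
E
```

```text
bend 0.106 F [11.3 -1.9  2.6] tool rel -0.12
bend 0.135 F [12.5 -3.7  3.4] tool rel -0.143
```

View pics/w5.png

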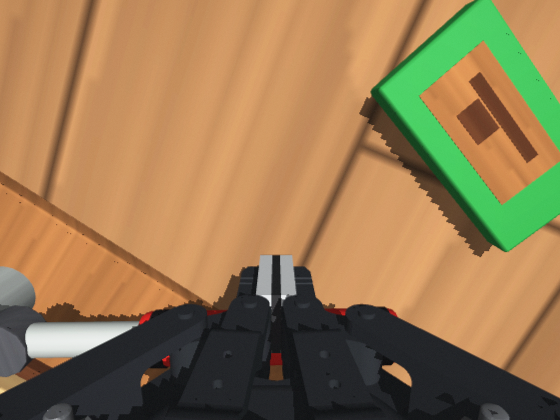

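The handle is pushed on beyond the head. The force has levelled off at 11–12.5 N, with a bend of about 0.135 rad, so the joint has given. I'll ease off so it springs straight, then withdraw upward.

```bash

python3 -m jog '[[-1,0.2,0,0,0],[-1,0.4,0,0,0],[-1,0.6,0,0,0],[-1,0.8,0,0,0],[-1,1.1,0,0,0],[-1,1.5,0,0,0],[-1,1.6,0,0,0],[-1,1.6,0,-1,0],[-1,1.6,0,-2.5,0],[-1,1.6,0,-4,0],[-1,1.6,0,-5,0],[-1,1.6,0,-5,0],[-1,1.6,0,-5,0]]'; python3 - <<'E'
from h import *
a=camera("top")
cv2.imwrite("pics/top1.png",cv2.resize(a[115:295,175:375,::-1],None,fx=3,fy=3,interpolation=cv2.INTER_CUBIC))
m=camera_model("top")
for th in (-2.614,):
    print((proj("top",[np.r_[NUT+r*np.array([np.cos(th),np.sin(th)]),63] for r in (0,40,95,200)],m)-[175,115])*3)
E
```

```text
time_s: 16.52
position: [448.8, -108.1, 175.8]
eef_rot: [-2.604, 1.753, -0.003]
wrist_force: [0.3, -0.1, -0.4]
opening: -0.1
grasp_force: 0.0
[[320.6877836  187.46395614]
 [346.59177299 230.50809087]
 [382.42111154 290.04497737]
 [451.51068762 404.84972721]]
```

View pics/top1.png

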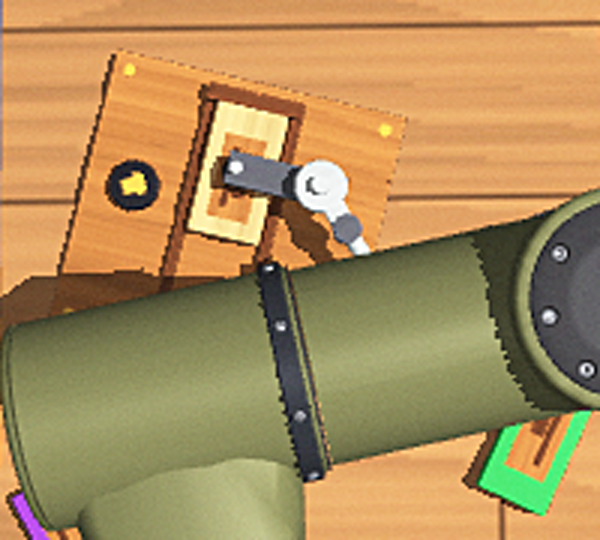

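The blank is tight against the stop, with its far edge at the stop around (215,100)–(290,115). The wrench pivot is at (347,230), exactly as predicted for tight, and the visible shank runs straight out from it. The tool is clear of everything.

```bash
python3 -c "
from plant import *
print(sign_off())"
```

```text
the job is handed in; nothing more can be done
None
```

The job is handed in at about 16.6 s: the blank is home against the end stop, the nut was run to its hard stop, the wrench joint gave at about 0.13 rad and was let go, and nothing else was touched; the arm hid most of the handle in the last picture, but the visible shank was straight.

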